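# Post a spice tin through the sprung flap

### The arm

A 6-joint arm with a two-finger parallel gripper is mounted at the origin on the work surface. World frame = base frame: x ahead of the robot, y to its left, z up, the work surface at z = 0. Lengths are in mm, angles in rad, forces in N, time in s.
With the tool pointing down it reaches from about 250 to 775 mm from the base axis. Payload 4 kg.
Tool frame: the origin (TCP) lies between the finger pads; the fingertips stand 14 mm ahead of it and the grasp point (between the pads) lies 5 mm behind it (arm.tip_extent is the distance from the TCP to the fingertips, in mm); z points along the fingers, y is the line along which they close (so a half turn about z gives the same grasp; the last joint's range is limited). The gripper opens to 94 mm and grips with 3 to 60 N. Pads are 16 mm wide; open, the fingers measure 119 mm over their backs; the gripper's body (75 mm by 177 mm) begins 78 mm behind the grasp point.
Start: joints at [1.231, 0.087, 1.371, -0, 1.684, -0.103], TCP at [129.035, 534.667, 219.506] pointing down, gripper open.
Joint ranges: [-3.1, 3.1], [-0.76, 2.03], [0.27, 2.55], [-1.08, 4.22], [0.17, 2.65], [-2.57, 2.57]. Speed limits (rad/s): [2.79, 2.79, 3.14, 3.14, 3.14, 3.14].

### API

Orientations are given as a 3x3 rotation matrix whose columns are the frame's x, y, z axes.
In Python, from plant import arm gives the robot as it stands.
- The arm moves only by the tool play_rows, never from a script. Its argument "deltas" is a list of rows, each an object of numbers: "ax", "ay", "az": the turn, a rotation vector about the tool's x, y, z in degrees; "dx", "dy", "dz": the shift along the tool's x, y, z in m; "gripper": the finger opening in m, from 0 to 0.094. In form: [{"ax": .., "ay": .., "az": .., "dx": .., "dy": .., "dz": .., "gripper": ..}, ...]. A call has 1 to 12 rows; each row is the pose to reach, as a shift and turn from the pose commanded when the call began, along the tool's axes at that moment; what a row does not reach only later rows make up. A row lasts 1/12 s, in which the tool goes at most 41.7 mm and 7.16 degrees, less where a joint would pass 70% of its speed; a pose out of reach is approached as far as the arm can. A call with a gripper value outside its range is refused whole. The fingers move at their own pace and stop on an object; the grip force is fixed at half the most. Time passes only in rows, so rows that repeat a pose let the fingers close. It gives the time, the measured TCP pose, the force, the opening and the grip force at its end, in the units of the state.
- arm.get_obs(): the state, without advancing time (a new reading comes with each control period).
- arm.snapshot(name): name is "scene" or "top" or "wrist"; returns the picture (400x640x3 uint8, red, green, blue); there is no depth.
- arm.camera_info(name): a dict with "vfov" (degrees; the focal length in pixels is half the picture's height over the tangent of half this angle, whatever the lens; pixels are square), "cx", "cy" (the principal point, pixels), "R" (3x3) and "t" (3): a world point X has camera coordinates R X + t. Camera axes: x right, y down, z forward; pixel columns grow to the right and rows downward; lengths in mm; the calibration is good to about 2 mm. A picture is of the moment at which its call begins: read the wrist's pose just before it. camera_info takes no time and is no camera call; for the wrist camera it gives the pose at the moment of the call.
- arm.job_done(): hands the job in; it is judged then, once.
The state is a dict: "t": time; "joint_positions": joint angles; "joint_velocities": joint speeds; "joint_torque": joint torques, N m; "tool_pos": TCP position; "orientation": TCP orientation; "force": force on the tool from outside, world axes, zero at the start; "torque": the same for the moment, N m; "finger_gap": finger opening in mm; "finger_force": force on a finger pad.
Only numpy, scipy, OpenCV 4.12 (cv2) and the standard library are available. Lean on these libraries where they do the work, as an engineer would, in place of code of your own. Each camera call takes 0.05 s, during which the arm holds its last target. There are 200 camera calls.

### The job

Take the tin with the blue lid, stand it in the open end of the wooden lane and push it along the lane floor through the red one-way flap without letting the flap swing back on it half-way. Keep pushing until you feel it press the green sprung pad well in so that the tally counts it, but gently, never ramming flap or pad; then take your hand away so that the flap shuts behind the standing tin. Leave the other goods as they are.

Things in the scene. Friction and masses are not known exactly. Their poses are not given: they have to be found in the camera images.
- tin_blue_mid (a point): Middle (half-way up, 35 mm above its base) of the round metal tin with the blue lid and blue band: 52 mm diameter (53 over the lid), 70 mm tall, 0.22 to 0.45 kg, standing upright and loose on the table. z is its axis.
- tin_yellow_mid (a point): Middle of a like tin with a yellow lid; leave it alone.
- tin_orange_mid (a point): Middle of a like tin with an orange lid; leave it alone.
- jar_mid (a point): Middle of a closed jar, 64 mm diameter, 110 mm tall, on the right of the table; leave it alone.
- mortar_mid (a point): Middle of a brass mortar cup, 100 mm diameter, 85 mm tall, on the right of the table; leave it alone.
- lane: Fixed, open-topped wooden lane with a steel floor. Origin: on the table, mid-width, at the flap line. +x runs along the lane from its open end through the flap to the pad; +y is the hinge side. Before the flap 58 mm wide inside (y -29 to 29 mm), past it y -29 to 43. Walls 10 mm thick, tops 34 mm above the table. A 10 mm brass post, 48 mm tall, stands at x = 0, y = 42.
- lane_mouth (a point): Mid-width of the lane's open end, on its floor: lane x = -120 mm, 6 mm above the table. The floor is level and 6 mm above the table all along.
- lane_end (a point): Mid-width of the lane's end wall, on the floor: lane x = 200 mm. Ahead of it stand a grey tally box, 58 mm tall, and on its face the green pad, 50 mm wide, 10 to 50 mm above the table. The pad's resting face lies somewhere from 106 to 136 mm past the flap line: it varies, is not measured, and must be felt.
- flap (a joint): Angle of the red flap: plate 4 mm thick, 55 mm long, 9 to 43 mm above the table, upright hinge at lane x = 0, y = 36 mm. 0 = shut across the lane; up to 1.6 rad towards lane +x; it cannot swing the other way. Its spring shuts it (0.03 Nm shut, 0.18 Nm open: 1 to 5 N on a tin, which can drive a half-way tin back) and leans it on a tin until the tin's middle is 75 mm past the flap line.
- pad (a joint): How far the green pad is pressed, along lane +x: 0 at rest, 10 mm at its stop; the tally counts at 4 mm. Spring: 2 N at the start of travel, 9 N at the end; when released it pushes the tin back to its rest, where the tin may stay.
Things that resemble listed ones, but are neither listed nor needed, are in the scene too. What is shaped like the part that bears tin_blue_mid but pink or purple is not meant.

How it is judged (in metres and radians):
On the way, in this order (a step that is already met when the one before it is completed fails the run):
1. the blue tin, standing on the lane floor in the gateway, has pushed the flap open (value of joint flap above 0.7 rad and x of tin_blue_mid in the frame of lane between -0.03 and 0.045 m and z of tin_blue_mid in the frame of lane below 0.052 m and angle between tin_blue_mid's own z axis and vertical below 0.2 rad), for 0.1 s.
2. the tin, past the flap, presses the pad at least 4 mm in (value of joint pad above 0.004 m and x of tin_blue_mid in the frame of lane above 0.075 m and contact force between tin_blue and pad above 0.5 N), for 0.2 s.
At the end, for the whole second after the job is handed in: The blue tin stands upright (within 0.1 rad), at rest and released on the lane floor between flap and pad, its middle 65 to 125 mm past the flap line, and the flap is shut behind it (under 0.08 rad) (value of joint flap below 0.08 rad and x of tin_blue_mid in the frame of lane between 0.065 and 0.125 m and y of tin_blue_mid in the frame of lane between -0.02 and 0.03 m and z of tin_blue_mid in the frame of lane below 0.046 m and angle between tin_blue_mid's own z axis and vertical below 0.1 rad and linear speed of tin_blue below 0.02 m/s); the robot touches nothing.
It fails at once if the flap swings back (faster than 1.5 rad/s) while the blue tin is in the gateway (middle from 25 mm before to 40 mm past the flap line) (x of tin_blue_mid in the frame of lane between -0.025 and 0.04 m and y of tin_blue_mid in the frame of lane between -0.035 and 0.035 m and velocity of joint flap below -1.5 rad/s).
It fails at once if the tin is rammed against the pad (over 15 N) (contact force between tin_blue and pad above 15 N).
It fails at once if the flap is rammed by the tin or the fingers (over 18 N) (contact force between any of tin_blue, the fingers and flap above 18 N).
It fails at once if the robot itself presses the pad (contact force between the arm and pad above 1 N).
It fails at once if another tin, the jar or the mortar is moved more than 15 mm (distance of any of tin_yellow_mid, tin_orange_mid, jar_mid, mortar_mid from where it was at the start of the episode above 0.015 m).
It also fails if it takes over 64 s, if anything falls off the work surface, if the arm or the gripper's body presses on something with over 40 N, if the wrist force passes 120 N, or if a joint passes its speed limit or range.

## Working session

There is one attempt and no reset: what is moved stays moved. The work goes in short steps, Python scripts to look and compute and a tool call to move; the robot and the scene stay as the last step left them, time stands still between calls to the robot, and variables do not carry over. Pictures are saved under pics/ and viewed, at most 10 in all, crops included, and the job is handed in when it is done.

Besides the shell and the picture viewer there is one more tool, called after "Call:" by a JSON object that holds its "fn" and its "kwargs", one argument or row to a line. play_rows: Moves the arm, as the interface text tells. Its arguments: {"type":"object","properties":{"deltas":{"type":"array"}},"required":["deltas"]}

```bash
mkdir -p pics; python3 - <<'E'
from plant import arm
import cv2,numpy as np
for n in("top","scene"):
    im=arm.snapshot(n); cv2.imwrite(f"pics/{n}0.png",im[:,:,::-1])
    c=arm.camera_info(n); print(n,c)
o=arm.get_obs(); print(o)
E
```

```text
top {'vfov': 47.911174780376555, 'cx': 325.4688251080787, 'cy': 198.66876611762171, 'R': array([[ 0.02304058, -0.99929558,  0.02962234],
       [-0.99252469, -0.02641648, -0.11915075],
       [ 0.11984934, -0.0266556 , -0.99243419]]), 't': array([ -79.49053364,  588.48323692, 1082.17334839])}
scene {'vfov': 49.006400733148574, 'cx': 322.3911114537813, 'cy': 200.824656680587, 'R': array([[ 0.36955788,  0.92918836, -0.00599776],
       [ 0.78220731, -0.31457162, -0.53776985],
       [-0.50157621,  0.1940456 , -0.84307035]]), 't': array([-161.81774819, -444.32018344, 1521.68894063])}
{'t': 0.1, 'joint_positions': array([ 1.23092552e+00,  8.79073441e-02,  1.37204807e+00, -3.46164536e-05,
        1.68357237e+00, -1.03107918e-01]), 'joint_velocities': array([-0.00016776, -0.00193576, -0.00231106,  0.00182291, -0.000307  ,
       -0.00049972]), 'joint_torque': array([ 1.32977388e-03, -3.41250587e+01, -3.03303230e+01,  7.19539938e-02,
        3.03921837e-02, -1.00324301e-04]), 'tool_pos': array([128.87934298, 534.23550755, 218.4347528 ]), 'orientation': array([[-9.72101398e-01,  2.34560218e-01, -6.12677379e-04],
       [ 2.34560961e-01,  9.72099679e-01, -1.83590621e-03],
       [ 1.64952923e-04, -1.92839718e-03, -9.99998127e-01]]), 'force': array([ 0.76659575, -0.0066394 , -0.14017428]), 'torque': array([-0.06298293,  0.05283994,  0.01717034]), 'finger_force': 0.0, 'finger_gap': 94.02547842638603}
```

View pics/top0.png

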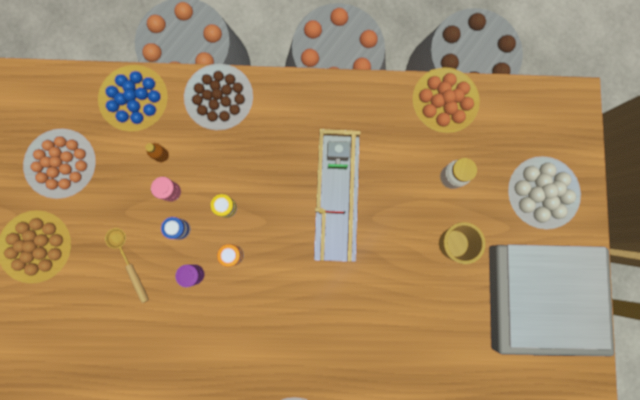

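View pics/scene0.png

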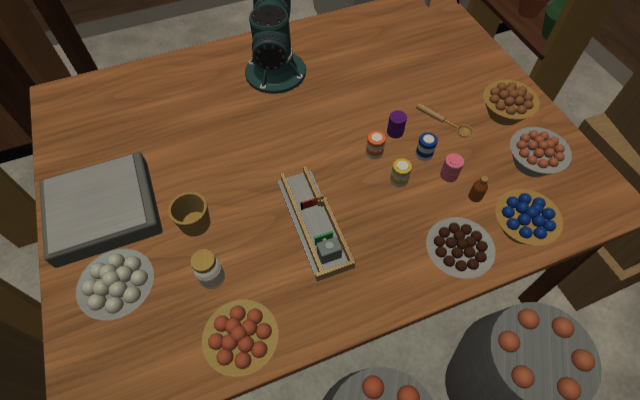

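Top view: blue tin's lid is at about (173,228), yellow at (222,205) and orange at (229,255). The lane runs from its mouth at (336,260) up to its end at (340,130), with the flap at about row 212. I'll enlarge it.

```bash
python3 - <<'E'
import cv2,numpy as np
im=cv2.imread("pics/top0.png")
a=cv2.resize(im[120:270,300:380],None,fx=4,fy=4,interpolation=cv2.INTER_CUBIC)
b=cv2.resize(im[180:280,150:250],(480,480),interpolation=cv2.INTER_CUBIC)
o=np.zeros((600,800,3),np.uint8);o[:,:320]=a;o[:480,320:]=b
cv2.imwrite("pics/crop1.png",o)
E
```

```text
(no output)
```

View pics/crop1.png

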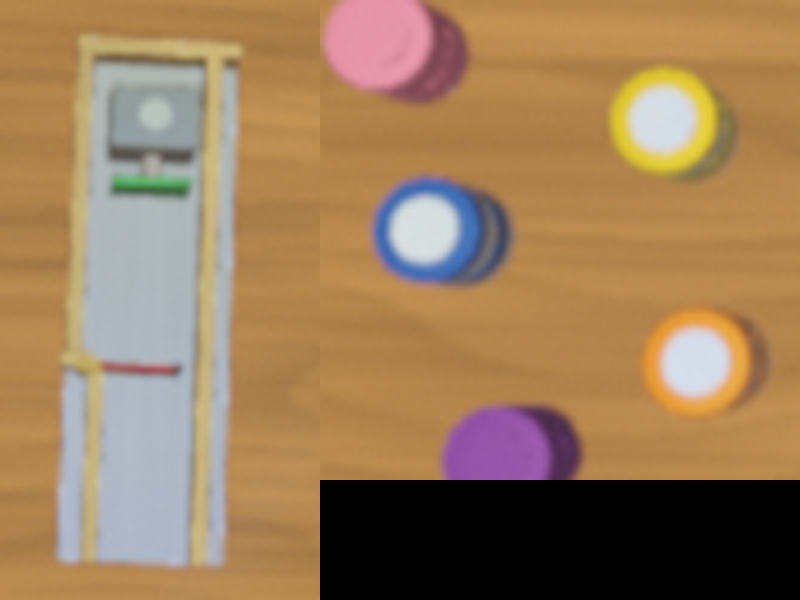

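Enlarged: blue lid centre at crop (427,230), yellow (665,121), orange (697,362). Lane walls start at crop row 561 (wall centres at 90 and 199.5), and the flap runs (103,366) to (180,370), hinged on the left.

```bash
cat > h.py <<'E'
from plant import arm
import cv2,numpy as np
from scipy.optimize import least_squares
def back(c,uv,z):
    f=200/np.tan(np.radians(c["vfov"])/2)
    d=c["R"].T@np.array([(uv[0]-c["cx"])/f,(uv[1]-c["cy"])/f,1]); o=-c["R"].T@c["t"]
    return (o+d*(z-o[2])/d[2])[:2]
def fit(P,L):
    P=np.array(P);L=np.array(L)
    def r(p):
        c,s=np.cos(p[2]),np.sin(p[2]); return (L@np.array([[c,s],[-s,c]])+p[:2]-P).ravel()
    q=least_squares(r,[*P.mean(0),0]); return q.x,q.fun.reshape(-1,2)
E
python3 - <<'E'
from h import *
c=arm.camera_info("top")
A=lambda u,v:((u+.5)/4-.5+300,(v+.5)/4-.5+120)
B=lambda u,v:((u-320+.5)/4.8-.5+150,(v+.5)/4.8-.5+180)
for n,p in dict(blue=(427,230),yel=(665,121),ora=(697,362)).items(): print(n,back(c,B(*p),70))
print("pur/pink",back(c,(188,275),70),back(c,(162,188),70))
M=[((199.5,561),34,(-120,-34)),((214,58),34,(200,-34)),((90,561),34,(-120,34)),((180,370),43,(0,-19)),((79,38),34,(210,53))]
P=[back(c,A(*m[0]),m[1]) for m in M]
x,r=fit(P,[m[2] for m in M]);print(x,r.round(1))
co,s=np.cos(x[2]),np.sin(x[2])
g=np.array(back(c,A(150,178),50))-x[:2];print("pad lane",co*g[0]+s*g[1],-s*g[0]+co*g[1])
E
```

```text
blue [507.76481502 298.03970474]
yel [564.8209733 184.1781934]
ora [446.25507821 162.55552086]
pur/pink [397.75375209 253.68555845] [601.49262198 327.44069169]
[ 5.58554993e+02 -9.49816591e+01 -1.20794870e-02] [[-2.7 -0.1]
 [ 0.7 -0.1]
 [-0.4  0.7]
 [ 1.  -1.3]
 [ 1.4  0.8]]
pad lane 117.0218458956941 4.991685419531597
```

Call:
{"fn": "play_rows", "kwargs": {
  "deltas": [
    {"dx":-0.02,"dy":-0.007,"dz":0,"az":-2},
    {"dx":-0.055,"dy":-0.018,"dz":0,"az":-5},
    {"dx":-0.095,"dy":-0.031,"dz":0,"az":-9},
    {"dx":-0.135,"dy":-0.045,"dz":0,"az":-12.9},
    {"dx":-0.175,"dy":-0.058,"dz":0,"az":-12.9},
    {"dx":-0.215,"dy":-0.071,"dz":0,"az":-12.9},
    {"dx":-0.255,"dy":-0.084,"dz":0,"az":-12.9},
    {"dx":-0.295,"dy":-0.097,"dz":0,"az":-12.9},
    {"dx":-0.335,"dy":-0.111,"dz":0,"az":-12.9},
    {"dx":-0.37,"dy":-0.123,"dz":0.0,"az":-12.9},
    {"dx":-0.4,"dy":-0.133,"dz":0.0,"az":-12.9},
    {"dx":-0.424,"dy":-0.1405,"dz":0.0,"az":-12.9}
  ]
}}

```text
invalid input
```

Call:
{"fn": "play_rows", "kwargs": {
  "deltas": [
    {"dz":0},
    {"dz":0}
  ]
}}

```text
invalid input
```

```bash
python3 - <<'E'
from h import *
c=arm.camera_info("wrist");im=arm.snapshot("wrist");cv2.imwrite("pics/w1.png",im[:,:,::-1])
o=arm.get_obs();print(o["tool_pos"],o["orientation"].round(4),o["force"],o["t"])
np.save("w1.npy",c,allow_pickle=True)
E
```

```text
[128.90086798 534.29899455 218.57042711] [[-9.721e-01  2.346e-01 -6.000e-04]
 [ 2.346e-01  9.721e-01 -1.600e-03]
 [ 2.000e-04 -1.700e-03 -1.000e+00]] [ 0.47899078  0.3800597  -0.76649353] 0.15
```

View pics/w1.png

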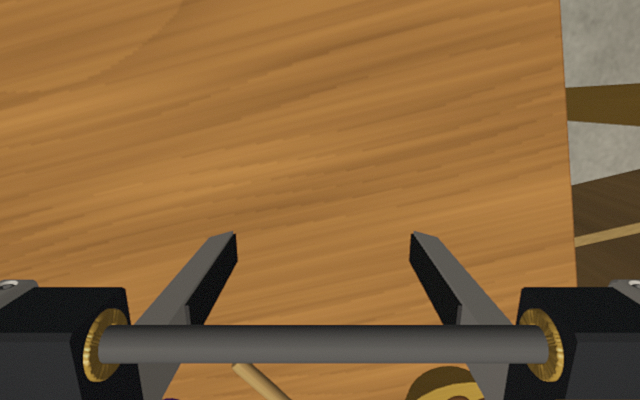

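The rows were refused, probably because each one needs all seven fields. The wrist view shows only bare table between the open fingers at the start pose.

Call:
{"fn": "play_rows", "kwargs": {
  "deltas": [
    {"ax":0,"ay":0,"az":-2,"dx":-0.02,"dy":-0.007,"dz":0,"gripper":0.094},
    {"ax":0,"ay":0,"az":-5,"dx":-0.055,"dy":-0.018,"dz":0,"gripper":0.094},
    {"ax":0,"ay":0,"az":-9,"dx":-0.095,"dy":-0.031,"dz":0,"gripper":0.094},
    {"ax":0,"ay":0,"az":-12.9,"dx":-0.135,"dy":-0.045,"dz":0,"gripper":0.094},
    {"ax":0,"ay":0,"az":-12.9,"dx":-0.175,"dy":-0.058,"dz":0,"gripper":0.094},
    {"ax":0,"ay":0,"az":-12.9,"dx":-0.215,"dy":-0.071,"dz":0,"gripper":0.094},
    {"ax":0,"ay":0,"az":-12.9,"dx":-0.255,"dy":-0.084,"dz":0,"gripper":0.094},
    {"ax":0,"ay":0,"az":-12.9,"dx":-0.295,"dy":-0.097,"dz":0,"gripper":0.094},
    {"ax":0,"ay":0,"az":-12.9,"dx":-0.335,"dy":-0.111,"dz":0,"gripper":0.094},
    {"ax":0,"ay":0,"az":-12.9,"dx":-0.37,"dy":-0.123,"dz":0,"gripper":0.094},
    {"ax":0,"ay":0,"az":-12.9,"dx":-0.4,"dy":-0.133,"dz":0,"gripper":0.094},
    {"ax":0,"ay":0,"az":-12.9,"dx":-0.424,"dy":-0.1405,"dz":0,"gripper":0.094}
  ]
}}

```text
t: 1.15
tool_pos: [510.3, 296.4, 218.8]
orientation: [[-1.0, 0.014, -0.001], [0.014, 1.0, -0.001], [0.001, -0.001, -1.0]]
force: [-0.3, 0.3, 0.0]
finger_gap: 94.1
finger_force: 0.0
```

Call:
{"fn": "play_rows", "kwargs": {
  "deltas": [
    {"ax":0,"ay":0,"az":0,"dx":0,"dy":0,"dz":0,"gripper":0.094},
    {"ax":0,"ay":0,"az":0,"dx":0,"dy":0,"dz":0,"gripper":0.094},
    {"ax":0,"ay":0,"az":0,"dx":0,"dy":0,"dz":0,"gripper":0.094}
  ]
}}

```text
t: 1.4
tool_pos: [507.6, 298.9, 219.1]
orientation: [[-1.0, 0.011, -0.001], [0.011, 1.0, 0.0], [0.001, 0.0, -1.0]]
force: [0.4, -0.7, 0.8]
finger_gap: 93.9
finger_force: 0.0
```

```bash
python3 - <<'E'
from h import *
c=arm.camera_info("wrist");im=arm.snapshot("wrist");cv2.imwrite("pics/w2.png",im[:,:,::-1])
o=arm.get_obs();print(o["tool_pos"],o["orientation"].round(4),o["force"],o["t"],o["joint_positions"])
print(c)
E
```

```text
[507.25790422 299.32341629 219.365098  ] [[-9.999e-01  1.050e-02 -8.000e-04]
 [ 1.050e-02  9.999e-01  3.000e-04]
 [ 8.000e-04  3.000e-04 -1.000e+00]] [-0.6543255   0.12328052 -0.23927794] 1.45 [ 4.36482907e-01  1.74756488e-01  1.27332026e+00  6.41781611e-04
  1.69409533e+00 -1.12375369e+00]
{'vfov': 58.87921834377978, 'cx': 322.92050362906406, 'cy': 198.17191373916478, 'R': array([[ 1.01461736e-02,  9.99948500e-01,  2.29120900e-04],
       [ 9.65003914e-01, -9.85164583e-03,  2.62050359e-01],
       [ 2.62039121e-01, -2.43770587e-03, -9.65054173e-01]]), 't': array([-304.15545758, -514.34487263,  259.635371  ])}
```

View pics/w2.png

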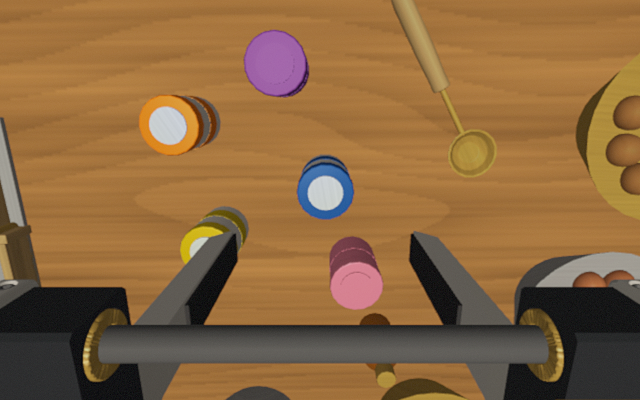

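Wrist view: blue lid centre is at (325,191). Yellow, orange and the pink and purple look-alikes are clear of the straight-down path.

```bash
python3 - <<'E'
from h import *
c=arm.camera_info("wrist")
for n,p in dict(b=(325,191),o=(168,126)).items(): print(n,back(c,p,70))
print(-c["R"].T@c["t"])
E
```

```text
b [510.09414723 301.29015628]
o [450.23184466 164.43973156]
[431.00460787 299.99787584 385.65970206]
```

Call:
{"fn": "play_rows", "kwargs": {
  "deltas": [
    {"ax":0,"ay":0,"az":0,"dx":-0.0015,"dy":0,"dz":0.02,"gripper":0.094},
    {"ax":0,"ay":0,"az":0,"dx":-0.0015,"dy":0,"dz":0.05,"gripper":0.094},
    {"ax":0,"ay":0,"az":0,"dx":-0.0015,"dy":0,"dz":0.08,"gripper":0.094},
    {"ax":0,"ay":0,"az":0,"dx":-0.0015,"dy":0,"dz":0.11,"gripper":0.094},
    {"ax":0,"ay":0,"az":0,"dx":-0.0015,"dy":0,"dz":0.135,"gripper":0.094},
    {"ax":0,"ay":0,"az":0,"dx":-0.0015,"dy":0,"dz":0.15,"gripper":0.094},
    {"ax":0,"ay":0,"az":0,"dx":-0.0015,"dy":0,"dz":0.158,"gripper":0.094},
    {"ax":0,"ay":0,"az":0,"dx":-0.0015,"dy":0,"dz":0.159,"gripper":0.094},
    {"ax":0,"ay":0,"az":0,"dx":-0.0015,"dy":0,"dz":0.159,"gripper":0.094},
    {"ax":0,"ay":0,"az":0,"dx":-0.0015,"dy":0,"dz":0.159,"gripper":0.094}
  ]
}}

```text
t: 2.28
tool_pos: [510.4, 299.6, 62.4]
orientation: [[-1.0, 0.011, 0.003], [0.011, 1.0, 0.002], [-0.003, 0.002, -1.0]]
force: [0.6, 0.5, -0.1]
finger_gap: 94.2
finger_force: 0.0
```

```bash
python3 - <<'E'
from h import *
o=arm.get_obs();print(o["tool_pos"],o["force"])
c=arm.camera_info("wrist");im=arm.snapshot("wrist");cv2.imwrite("pics/w3.png",im[:,:,::-1])
E
```

```text
[510.43359139 299.55502286  62.40887128] [ 0.59133487  0.47352493 -0.09825548]
```

View pics/w3.png

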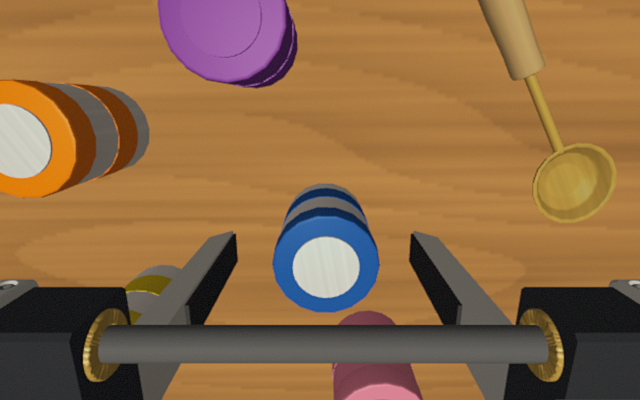

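The tin is centred between the fingers at (326,259). I'll go 2 mm lower, close the gripper, then lift.

Call:
{"fn": "play_rows", "kwargs": {
  "deltas": [
    {"ax":0,"ay":0,"az":0,"dx":0,"dy":0,"dz":0.002,"gripper":0.094},
    {"ax":0,"ay":0,"az":0,"dx":0,"dy":0,"dz":0.002,"gripper":0.07},
    {"ax":0,"ay":0,"az":0,"dx":0,"dy":0,"dz":0.002,"gripper":0.055},
    {"ax":0,"ay":0,"az":0,"dx":0,"dy":0,"dz":0.002,"gripper":0.045},
    {"ax":0,"ay":0,"az":0,"dx":0,"dy":0,"dz":0.002,"gripper":0.04},
    {"ax":0,"ay":0,"az":0,"dx":0,"dy":0,"dz":0.002,"gripper":0.04},
    {"ax":0,"ay":0,"az":0,"dx":0,"dy":0,"dz":0.002,"gripper":0.04},
    {"ax":0,"ay":0,"az":0,"dx":0,"dy":0,"dz":0.002,"gripper":0.04},
    {"ax":0,"ay":0,"az":0,"dx":0,"dy":0,"dz":0.002,"gripper":0.04}
  ]
}}

```text
t: 3.08
tool_pos: [510.0, 299.3, 58.8]
orientation: [[-1.0, 0.012, 0.001], [0.012, 1.0, 0.002], [-0.001, 0.002, -1.0]]
force: [0.1, 1.7, 0.4]
finger_gap: 51.3
finger_force: 30.0
```

Call:
{"fn": "play_rows", "kwargs": {
  "deltas": [
    {"ax":0,"ay":0,"az":0,"dx":0,"dy":0,"dz":-0.01,"gripper":0.04},
    {"ax":0,"ay":0,"az":0,"dx":0,"dy":0,"dz":-0.03,"gripper":0.04},
    {"ax":0,"ay":0,"az":0,"dx":0,"dy":0,"dz":-0.06,"gripper":0.04},
    {"ax":0,"ay":0,"az":0,"dx":0,"dy":0,"dz":-0.09,"gripper":0.04},
    {"ax":0,"ay":0,"az":0,"dx":0,"dy":0,"dz":-0.12,"gripper":0.04},
    {"ax":0,"ay":0,"az":0,"dx":0,"dy":0,"dz":-0.14,"gripper":0.04},
    {"ax":0,"ay":0,"az":0,"dx":0,"dy":0,"dz":-0.15,"gripper":0.04},
    {"ax":0,"ay":0,"az":0,"dx":0,"dy":0,"dz":-0.15,"gripper":0.04}
  ]
}}

```text
t: 3.75
tool_pos: [510.8, 298.8, 211.7]
orientation: [[-1.0, 0.012, 0.005], [0.012, 1.0, 0.002], [-0.005, 0.002, -1.0]]
force: [0.4, 1.2, -2.5]
finger_gap: 51.5
finger_force: 30.0
```

Call:
{"fn": "play_rows", "kwargs": {
  "deltas": [
    {"ax":0,"ay":0,"az":0,"dx":-0.001,"dy":-0.012,"dz":0,"gripper":0.04},
    {"ax":0,"ay":0,"az":0,"dx":-0.004,"dy":-0.04,"dz":0,"gripper":0.04},
    {"ax":0,"ay":0,"az":0,"dx":-0.007,"dy":-0.078,"dz":0,"gripper":0.04},
    {"ax":0,"ay":0,"az":0,"dx":-0.01,"dy":-0.117,"dz":0,"gripper":0.04},
    {"ax":0,"ay":0,"az":0,"dx":-0.013,"dy":-0.156,"dz":0,"gripper":0.04},
    {"ax":0,"ay":0,"az":0,"dx":-0.016,"dy":-0.195,"dz":0,"gripper":0.04},
    {"ax":0,"ay":0,"az":0,"dx":-0.019,"dy":-0.234,"dz":0,"gripper":0.04},
    {"ax":0,"ay":0,"az":0,"dx":-0.022,"dy":-0.273,"dz":0,"gripper":0.04},
    {"ax":0,"ay":0,"az":0,"dx":-0.026,"dy":-0.312,"dz":0,"gripper":0.04},
    {"ax":0,"ay":0,"az":0,"dx":-0.029,"dy":-0.35,"dz":0,"gripper":0.04},
    {"ax":0,"ay":0,"az":0,"dx":-0.031,"dy":-0.38,"dz":0,"gripper":0.04},
    {"ax":0,"ay":0,"az":0,"dx":-0.032,"dy":-0.393,"dz":0,"gripper":0.04}
  ]
}}

```text
t: 4.75
tool_pos: [535.1, -99.3, 205.1]
orientation: [[-1.0, 0.017, -0.006], [0.017, 1.0, -0.001], [0.006, -0.001, -1.0]]
force: [0.8, 0.2, -2.7]
finger_gap: 51.4
finger_force: 30.0
```

Call:
{"fn": "play_rows", "kwargs": {
  "deltas": [
    {"ax":0,"ay":0,"az":0,"dx":0,"dy":0,"dz":0,"gripper":0.04},
    {"ax":0,"ay":0,"az":0,"dx":0,"dy":0,"dz":0,"gripper":0.04},
    {"ax":0,"ay":0,"az":0,"dx":0,"dy":0,"dz":0,"gripper":0.04},
    {"ax":0,"ay":0,"az":0,"dx":0,"dy":0,"dz":0,"gripper":0.04}
  ]
}}

```text
t: 5.08
tool_pos: [536.8, -93.2, 207.9]
orientation: [[-1.0, 0.01, -0.001], [0.01, 1.0, 0.001], [0.001, 0.001, -1.0]]
force: [-0.9, 0.7, -1.5]
finger_gap: 51.5
finger_force: 30.0
```

```bash
python3 - <<'E'
from h import *
o=arm.get_obs();print(o["tool_pos"],o["orientation"].round(4),o["force"])
import pickle
c=arm.camera_info("wrist");im=arm.snapshot("wrist");cv2.imwrite("pics/w4.png",im[:,:,::-1]);pickle.dump(c,open("w4.pkl","wb"))
E
```

```text
[536.82929396 -93.24180994 207.86408277] [[-1.      0.0096 -0.0011]
 [ 0.0096  1.      0.001 ]
 [ 0.0011  0.001  -1.    ]] [-0.93243355  0.7349209  -1.52640433]
```

View pics/w4.png

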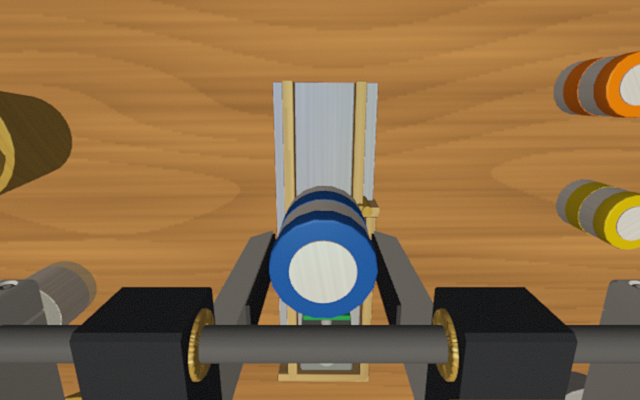

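Wrist view: lane mouth at row 82, outer wall edges at about columns 283 and 366, post at (369,208). I'll refine the wall edges.

```bash
python3 - <<'E'
from h import *
import pickle
c=pickle.load(open("w4.pkl","rb"));im=cv2.imread("pics/w4.png").astype(int)
P=[];
for r in (95,110,125,140,155,165):
    b=im[r,270:385,2]-im[r,270:385,0]   # wood: red>>blue
    w=np.where(b>35)[0]+270; w=w[(w>277)&(w<373)]
    a,z=w.min()-.5,w.max()+.5
    L,R=back(c,(a,r),34),back(c,(z,r),34); print(r,a,z,L.round(1),R.round(1),R[1]-L[1],((L+R)/2).round(2))
print("mouth",back(c,(324,81.5),34), "tin lid",back(c,(323.5,265),207.9+11.2))
for p in [(369,208)]:print("post",back(c,p,48))
E
```

```text
95 281.5 366.5 [ 454.2 -130.5] [454.9 -52.2] 78.35533704698301 [454.52 -91.37]
110 282.5 365.5 [ 467.6 -130.1] [468.3 -52.8] 77.33606613810473 [467.95 -91.47]
125 282.5 364.5 [ 481.3 -130.7] [482.  -53.4] 77.23629349552463 [481.66 -92.04]
140 282.5 364.5 [ 495.3 -131.2] [496.  -53.1] 78.08681077876636 [495.67 -92.16]
155 283.5 363.5 [ 509.7 -130.8] [510.3 -53.8] 77.03050554209841 [510.   -92.27]
165 283.5 363.5 [ 519.4 -131.2] [520.1 -53.5] 77.60657908202012 [519.73 -92.35]
mouth [442.68759524 -91.28277157] tin lid [535.87280602 -92.95095668]
post [559.43918235 -48.9658819 ]
```

Call:
{"fn": "play_rows", "kwargs": {
  "deltas": [
    {"ax":0,"ay":0,"az":0,"dx":0.01,"dy":0,"dz":0,"gripper":0.04},
    {"ax":0,"ay":0,"az":0,"dx":0.03,"dy":0,"dz":0,"gripper":0.04},
    {"ax":0,"ay":0,"az":0,"dx":0.05,"dy":0,"dz":0.01,"gripper":0.04},
    {"ax":0,"ay":0,"az":0,"dx":0.06,"dy":0,"dz":0.03,"gripper":0.04},
    {"ax":0,"ay":0,"az":0,"dx":0.0608,"dy":-0.0003,"dz":0.055,"gripper":0.04},
    {"ax":0,"ay":0,"az":0,"dx":0.0608,"dy":-0.0003,"dz":0.08,"gripper":0.04},
    {"ax":0,"ay":0,"az":0,"dx":0.0608,"dy":-0.0003,"dz":0.095,"gripper":0.04},
    {"ax":0,"ay":0,"az":0,"dx":0.0608,"dy":-0.0003,"dz":0.098,"gripper":0.04},
    {"ax":0,"ay":0,"az":0,"dx":0.0608,"dy":-0.0003,"dz":0.098,"gripper":0.04},
    {"ax":0,"ay":0,"az":0,"dx":0.0608,"dy":-0.0003,"dz":0.098,"gripper":0.04},
    {"ax":0,"ay":0,"az":0,"dx":0.0608,"dy":-0.0003,"dz":0.098,"gripper":0.04}
  ]
}}

```text
t: 6.05
tool_pos: [477.4, -94.4, 112.4]
orientation: [[-1.0, 0.011, 0.003], [0.011, 1.0, -0.001], [-0.003, -0.001, -1.0]]
force: [-0.7, -0.5, -2.4]
finger_gap: 51.4
finger_force: 30.0
```

```bash
python3 - <<'E'
from h import *
o=arm.get_obs();print(o["tool_pos"],o["orientation"].round(4),o["force"])
c=arm.camera_info("wrist");im=arm.snapshot("wrist")[:,:,::-1]
t=arm.snapshot("top")[200:275,290:385,::-1]
a=np.zeros((600,800,3),np.uint8);a[:320,:800]=cv2.resize(im[120:280,120:520],None,fx=2,fy=2,interpolation=2)
a[320:320+280,:355]=cv2.resize(t,(355,280),interpolation=2);cv2.imwrite("pics/w5.png",a)
E
```

```text
[477.42684381 -94.44371802 112.38798219] [[-0.9999  0.0112  0.0033]
 [ 0.0112  0.9999 -0.001 ]
 [-0.0033 -0.001  -1.    ]] [-0.66056724 -0.49551358 -2.42671567]
```

View pics/w5.png

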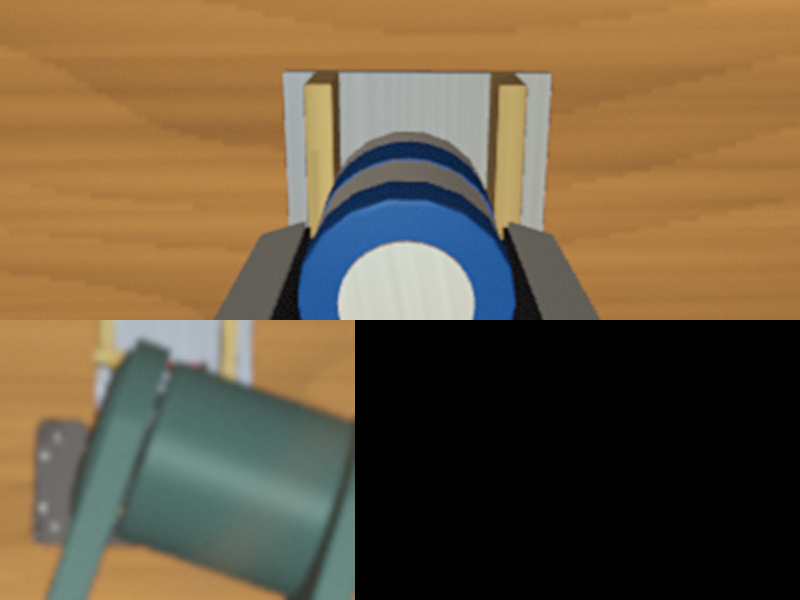

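The tin hangs over the mouth, but the lane middle (crop column 416) is right of the tin axis (407.5 at the lid). I'll quantify that.

```bash
python3 - <<'E'
from h import *
c=arm.camera_info("wrist"); o=arm.get_obs(); p=o["tool_pos"];print(p,o["t"])
U=lambda u,v:((u+.5)/2-.5+120,(v+.5)/2-.5+120)
print("lid",[back(c,U(u,290),p[2]+11.2).round(1) for u in(299,407.5,516)])
print("outer top",[back(c,U(u,86),34).round(1) for u in(306,526)],"inner floor",[back(c,U(u,76),6).round(1) for u in(339,491)])
print("outer top2",[back(c,U(u,200),34).round(1) for u in(309,522)])
E
```

```text
[477.3868344  -94.5239055  112.17257696] 6.15
lid [array([ 476. , -120.2]), array([476.3, -94.2]), array([476.5, -68.3])]
outer top [array([ 442. , -129.1]), array([442.8, -52.6])] inner floor [array([ 443. , -120.3]), array([443.6, -61.6])]
outer top2 [array([ 483.9, -130. ]), array([484.6, -52.6])]
```

Call:
{"fn": "play_rows", "kwargs": {
  "deltas": [
    {"ax":0,"ay":0,"az":0,"dx":0.001,"dy":0.0023,"dz":0,"gripper":0.04},
    {"ax":0,"ay":0,"az":0,"dx":0.001,"dy":0.0023,"dz":0.004,"gripper":0.04},
    {"ax":0,"ay":0,"az":0,"dx":0.001,"dy":0.0023,"dz":0.008,"gripper":0.04},
    {"ax":0,"ay":0,"az":0,"dx":0.001,"dy":0.0023,"dz":0.012,"gripper":0.04},
    {"ax":0,"ay":0,"az":0,"dx":0.001,"dy":0.0023,"dz":0.016,"gripper":0.04},
    {"ax":0,"ay":0,"az":0,"dx":0.001,"dy":0.0023,"dz":0.019,"gripper":0.04},
    {"ax":0,"ay":0,"az":0,"dx":0.001,"dy":0.0023,"dz":0.022,"gripper":0.04},
    {"ax":0,"ay":0,"az":0,"dx":0.001,"dy":0.0023,"dz":0.022,"gripper":0.04},
    {"ax":0,"ay":0,"az":0,"dx":0.001,"dy":0.0023,"dz":0.022,"gripper":0.04}
  ]
}}

```text
t: 6.9
tool_pos: [475.2, -92.0, 88.1]
orientation: [[-1.0, 0.012, -0.001], [0.012, 1.0, 0.0], [0.001, 0.0, -1.0]]
force: [-0.7, -0.8, -2.1]
finger_gap: 51.5
finger_force: 30.0
```

The base is below the wall tops and there's no contact, so it's in the lane. I'll lower it to just above the floor.

Call:
{"fn": "play_rows", "kwargs": {
  "deltas": [
    {"ax":0,"ay":0,"az":0,"dx":0,"dy":0,"dz":0.005,"gripper":0.04},
    {"ax":0,"ay":0,"az":0,"dx":0,"dy":0,"dz":0.01,"gripper":0.04},
    {"ax":0,"ay":0,"az":0,"dx":0,"dy":0,"dz":0.014,"gripper":0.04},
    {"ax":0,"ay":0,"az":0,"dx":0,"dy":0,"dz":0.018,"gripper":0.04},
    {"ax":0,"ay":0,"az":0,"dx":0,"dy":0,"dz":0.021,"gripper":0.04},
    {"ax":0,"ay":0,"az":0,"dx":0,"dy":0,"dz":0.021,"gripper":0.04},
    {"ax":0,"ay":0,"az":0,"dx":0,"dy":0,"dz":0.021,"gripper":0.04},
    {"ax":0,"ay":0,"az":0,"dx":0,"dy":0,"dz":0.021,"gripper":0.04}
  ]
}}

```text
t: 7.57
tool_pos: [475.5, -92.1, 67.6]
orientation: [[-1.0, 0.012, 0.0], [0.012, 1.0, -0.0], [-0.0, -0.0, -1.0]]
force: [-0.0, 0.5, -2.7]
finger_gap: 51.5
finger_force: 30.0
```

Call:
{"fn": "play_rows", "kwargs": {
  "deltas": [
    {"ax":0,"ay":0,"az":0,"dx":0,"dy":0,"dz":0.001,"gripper":0.04},
    {"ax":0,"ay":0,"az":0,"dx":0,"dy":0,"dz":0.0015,"gripper":0.04},
    {"ax":0,"ay":0,"az":0,"dx":0,"dy":0,"dz":0.002,"gripper":0.04},
    {"ax":0,"ay":0,"az":0,"dx":0,"dy":0,"dz":0.002,"gripper":0.04},
    {"ax":0,"ay":0,"az":0,"dx":0,"dy":0,"dz":0.002,"gripper":0.04},
    {"ax":0,"ay":0,"az":0,"dx":0,"dy":0,"dz":0.002,"gripper":0.04}
  ]
}}

```text
t: 8.07
tool_pos: [475.4, -92.0, 65.5]
orientation: [[-1.0, 0.012, 0.0], [0.012, 1.0, 0.0], [-0.0, 0.0, -1.0]]
force: [0.0, -0.6, -1.9]
finger_gap: 51.6
finger_force: 30.0
```

Call:
{"fn": "play_rows", "kwargs": {
  "deltas": [
    {"ax":0,"ay":0,"az":0,"dx":0,"dy":0,"dz":0.0005,"gripper":0.04},
    {"ax":0,"ay":0,"az":0,"dx":0,"dy":0,"dz":0.001,"gripper":0.04},
    {"ax":0,"ay":0,"az":0,"dx":0,"dy":0,"dz":0.001,"gripper":0.04},
    {"ax":0,"ay":0,"az":0,"dx":0,"dy":0,"dz":0.001,"gripper":0.04},
    {"ax":0,"ay":0,"az":0,"dx":0,"dy":0,"dz":0.001,"gripper":0.04},
    {"ax":0,"ay":0,"az":0,"dx":0,"dy":0,"dz":0.001,"gripper":0.04}
  ]
}}

```text
t: 8.57
tool_pos: [475.6, -92.0, 64.7]
orientation: [[-1.0, 0.012, 0.0], [0.012, 1.0, -0.0], [-0.0, -0.0, -1.0]]
force: [-0.7, -0.2, -0.4]
finger_gap: 51.7
finger_force: 30.0
```

The floor is touched. Now I'll advance toward the flap.

Call:
{"fn": "play_rows", "kwargs": {
  "deltas": [
    {"ax":0,"ay":0,"az":0,"dx":-0.003,"dy":0,"dz":0,"gripper":0.04},
    {"ax":0,"ay":0,"az":0,"dx":-0.007,"dy":0,"dz":0,"gripper":0.04},
    {"ax":0,"ay":0,"az":0,"dx":-0.011,"dy":0,"dz":0,"gripper":0.04},
    {"ax":0,"ay":0,"az":0,"dx":-0.015,"dy":0,"dz":0,"gripper":0.04},
    {"ax":0,"ay":0,"az":0,"dx":-0.02,"dy":0,"dz":0,"gripper":0.04},
    {"ax":0,"ay":0,"az":0,"dx":-0.025,"dy":0,"dz":0,"gripper":0.04},
    {"ax":0,"ay":0,"az":0,"dx":-0.03,"dy":0,"dz":0,"gripper":0.04},
    {"ax":0,"ay":0,"az":0,"dx":-0.035,"dy":0,"dz":0,"gripper":0.04},
    {"ax":0,"ay":0,"az":0,"dx":-0.039,"dy":0,"dz":0,"gripper":0.04},
    {"ax":0,"ay":0,"az":0,"dx":-0.042,"dy":0,"dz":0,"gripper":0.04},
    {"ax":0,"ay":0,"az":0,"dx":-0.045,"dy":0,"dz":0,"gripper":0.04},
    {"ax":0,"ay":0,"az":0,"dx":-0.045,"dy":0,"dz":0,"gripper":0.04}
  ]
}}

```text
t: 9.57
tool_pos: [520.3, -92.4, 66.3]
orientation: [[-1.0, 0.011, -0.002], [0.011, 1.0, 0.0], [0.002, 0.0, -1.0]]
force: [-8.3, 1.6, 12.6]
finger_gap: 51.4
finger_force: 30.0
```

Call:
{"fn": "play_rows", "kwargs": {
  "deltas": [
    {"ax":0,"ay":0,"az":0,"dx":0,"dy":0,"dz":0,"gripper":0.04},
    {"ax":0,"ay":0,"az":0,"dx":0,"dy":0,"dz":0,"gripper":0.04},
    {"ax":0,"ay":0,"az":0,"dx":0,"dy":0,"dz":0,"gripper":0.04},
    {"ax":0,"ay":0,"az":0,"dx":0,"dy":0,"dz":0,"gripper":0.04}
  ]
}}

```text
t: 9.9
tool_pos: [520.1, -92.4, 66.2]
orientation: [[-1.0, 0.011, -0.001], [0.011, 1.0, 0.0], [0.001, 0.0, -1.0]]
force: [-7.7, 0.7, 10.9]
finger_gap: 51.5
finger_force: 30.0
```

The tin digs its front edge in from floor friction (Fz +11 N). I'll lift slightly to relieve it and look.

Call:
{"fn": "play_rows", "kwargs": {
  "deltas": [
    {"ax":0,"ay":0,"az":0,"dx":0,"dy":0,"dz":-0.001,"gripper":0.04},
    {"ax":0,"ay":0,"az":0,"dx":0,"dy":0,"dz":-0.002,"gripper":0.04},
    {"ax":0,"ay":0,"az":0,"dx":0,"dy":0,"dz":-0.003,"gripper":0.04},
    {"ax":0,"ay":0,"az":0,"dx":0,"dy":0,"dz":-0.003,"gripper":0.04},
    {"ax":0,"ay":0,"az":0,"dx":0,"dy":0,"dz":-0.003,"gripper":0.04},
    {"ax":0,"ay":0,"az":0,"dx":0,"dy":0,"dz":-0.003,"gripper":0.04}
  ]
}}

```text
t: 10.4
tool_pos: [520.5, -92.5, 66.8]
orientation: [[-1.0, 0.012, -0.0], [0.012, 1.0, 0.0], [0.0, 0.0, -1.0]]
force: [0.4, 0.0, -2.0]
finger_gap: 51.7
finger_force: 30.0
```

```bash
python3 - <<'E'
from h import *
o=arm.get_obs(); print(o["tool_pos"],o["force"],o["torque"])
im=arm.snapshot("scene")[150:290,250:390,::-1];w=arm.snapshot("wrist")[100:300,220:420,::-1]
a=np.zeros((400,800,3),np.uint8);a[:,:400]=cv2.resize(im,(400,400),interpolation=2);a[:,400:]=cv2.resize(w,(400,400),interpolation=2)
cv2.imwrite("pics/s6.png",a)
E
```

```text
[520.4704449  -92.4575134   66.77683796] [ 0.40043506  0.02940962 -2.03286665] [ 0.05130556 -0.02125847  0.0223026 ]
```

View pics/s6.png

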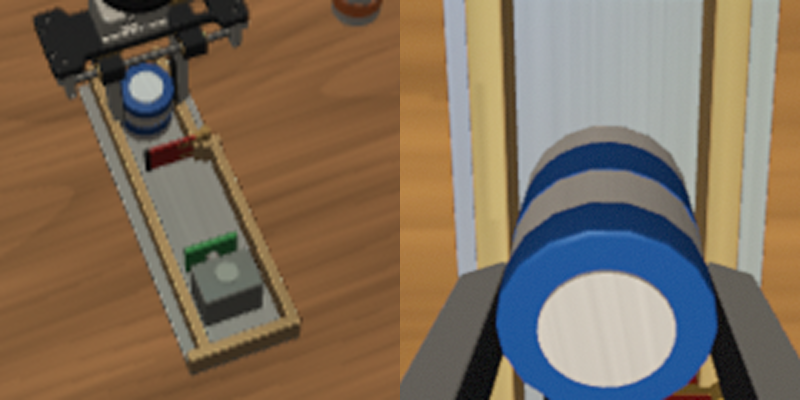

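The tin stands upright, about 12 mm short of the flap. It seems safer to set it down, release it, and push low from behind with closed fingers tilted tip-forward.

Call:
{"fn": "play_rows", "kwargs": {
  "deltas": [
    {"ax":0,"ay":0,"az":0,"dx":0,"dy":0,"dz":0.001,"gripper":0.04},
    {"ax":0,"ay":0,"az":0,"dx":0,"dy":0,"dz":0.0018,"gripper":0.04},
    {"ax":0,"ay":0,"az":0,"dx":0,"dy":0,"dz":0.0018,"gripper":0.04},
    {"ax":0,"ay":0,"az":0,"dx":0,"dy":0,"dz":0.0018,"gripper":0.06},
    {"ax":0,"ay":0,"az":0,"dx":0,"dy":0,"dz":0.0018,"gripper":0.094},
    {"ax":0,"ay":0,"az":0,"dx":0,"dy":0,"dz":0.0018,"gripper":0.094},
    {"ax":0,"ay":0,"az":0,"dx":0,"dy":0,"dz":0.0018,"gripper":0.094},
    {"ax":0,"ay":0,"az":0,"dx":0,"dy":0,"dz":0.0018,"gripper":0.094}
  ]
}}

```text
t: 11.17
tool_pos: [520.4, -92.6, 65.6]
orientation: [[-1.0, 0.012, 0.0], [0.012, 1.0, 0.0], [-0.0, 0.0, -1.0]]
force: [0.4, 0.5, 0.3]
finger_gap: 81.7
finger_force: 0.0
```

Call:
{"fn": "play_rows", "kwargs": {
  "deltas": [
    {"ax":0,"ay":0,"az":0,"dx":0,"dy":0,"dz":-0.01,"gripper":0.094},
    {"ax":0,"ay":0,"az":0,"dx":0,"dy":0,"dz":-0.03,"gripper":0.094},
    {"ax":0,"ay":0,"az":0,"dx":0,"dy":0,"dz":-0.055,"gripper":0.094},
    {"ax":0,"ay":0,"az":0,"dx":0,"dy":0,"dz":-0.07,"gripper":0.094},
    {"ax":0,"ay":0,"az":0,"dx":0.01,"dy":0,"dz":-0.07,"gripper":0.06},
    {"ax":0,"ay":0,"az":0,"dx":0.03,"dy":0,"dz":-0.07,"gripper":0.03},
    {"ax":0,"ay":-4,"az":0,"dx":0.05,"dy":0,"dz":-0.07,"gripper":0},
    {"ax":0,"ay":-8,"az":0,"dx":0.066,"dy":0,"dz":-0.07,"gripper":0},
    {"ax":0,"ay":-12,"az":0,"dx":0.066,"dy":0,"dz":-0.07,"gripper":0},
    {"ax":0,"ay":-12,"az":0,"dx":0.066,"dy":0,"dz":-0.07,"gripper":0},
    {"ax":0,"ay":-12,"az":0,"dx":0.066,"dy":0,"dz":-0.07,"gripper":0},
    {"ax":0,"ay":-12,"az":0,"dx":0.066,"dy":0,"dz":-0.07,"gripper":0}
  ]
}}

```text
t: 12.17
tool_pos: [454.6, -91.9, 135.8]
orientation: [[-0.978, 0.012, 0.207], [0.012, 1.0, -0.003], [-0.207, -0.0, -0.978]]
force: [0.2, 0.2, 0.1]
finger_gap: 44.3
finger_force: 0.0
```

```bash
python3 - <<'E'
from h import *
o=arm.get_obs(); print(o["tool_pos"],o["orientation"].round(3),o["force"],o["finger_gap"])
im=arm.snapshot("scene")[130:290,230:390,::-1]
cv2.imwrite("pics/s7.png",cv2.resize(im,(560,560),interpolation=2))
E
```

```text
[454.56596217 -91.92595304 135.80066932] [[-0.978  0.012  0.207]
 [ 0.012  1.    -0.003]
 [-0.207 -0.    -0.978]] [0.18737501 0.21814846 0.09021909] 44.30717088843285
```

View pics/s7.png

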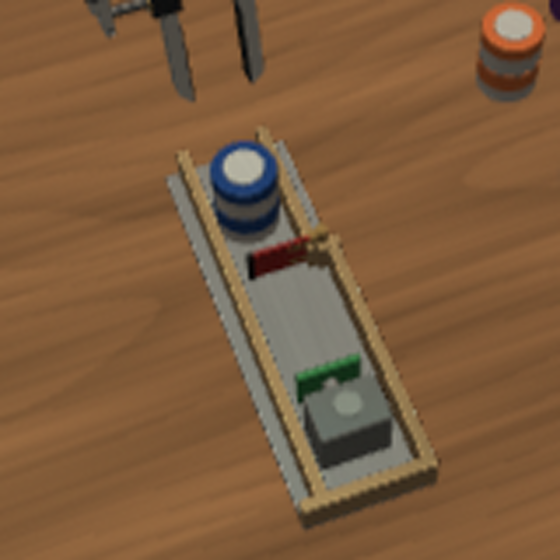

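The tin stands upright in the lane before the shut flap, and the fingers are clear. I'll finish closing, then descend behind the tin.

Call:
{"fn": "play_rows", "kwargs": {
  "deltas": [
    {"ax":0,"ay":0,"az":0,"dx":0,"dy":0,"dz":0,"gripper":0},
    {"ax":0,"ay":0,"az":0,"dx":0,"dy":0,"dz":0,"gripper":0},
    {"ax":0,"ay":0,"az":0,"dx":0,"dy":0,"dz":0,"gripper":0},
    {"ax":0,"ay":0,"az":0,"dx":0,"dy":0,"dz":0,"gripper":0},
    {"ax":0,"ay":0,"az":0,"dx":0,"dy":0,"dz":0,"gripper":0},
    {"ax":0,"ay":0,"az":0,"dx":0,"dy":0,"dz":0,"gripper":0},
    {"ax":0,"ay":0,"az":0,"dx":0,"dy":0,"dz":0,"gripper":0},
    {"ax":0,"ay":0,"az":0,"dx":0,"dy":0,"dz":0,"gripper":0},
    {"ax":0,"ay":0,"az":0,"dx":0,"dy":0,"dz":0,"gripper":0}
  ]
}}

```text
t: 12.97
tool_pos: [454.4, -91.8, 135.7]
orientation: [[-0.978, 0.012, 0.208], [0.011, 1.0, -0.002], [-0.208, 0.0, -0.978]]
force: [-0.1, -0.7, -0.1]
finger_gap: 0.5
finger_force: 0.0
```

Call:
{"fn": "play_rows", "kwargs": {
  "deltas": [
    {"ax":0,"ay":0,"az":0,"dx":0.003,"dy":0,"dz":0.014,"gripper":0},
    {"ax":0,"ay":0,"az":0,"dx":0.0072,"dy":0,"dz":0.034,"gripper":0},
    {"ax":0,"ay":0,"az":0,"dx":0.0115,"dy":0,"dz":0.054,"gripper":0},
    {"ax":0,"ay":0,"az":0,"dx":0.015,"dy":0,"dz":0.07,"gripper":0},
    {"ax":0,"ay":0,"az":0,"dx":0.018,"dy":0,"dz":0.085,"gripper":0},
    {"ax":0,"ay":0,"az":0,"dx":0.0195,"dy":0,"dz":0.092,"gripper":0},
    {"ax":0,"ay":0,"az":0,"dx":0.0205,"dy":0,"dz":0.0965,"gripper":0},
    {"ax":0,"ay":0,"az":0,"dx":0.0205,"dy":0,"dz":0.0965,"gripper":0},
    {"ax":0,"ay":0,"az":0,"dx":0.0205,"dy":0,"dz":0.0965,"gripper":0},
    {"ax":0,"ay":0,"az":0,"dx":0.0205,"dy":0,"dz":0.0965,"gripper":0}
  ]
}}

```text
t: 13.8
tool_pos: [455.3, -92.1, 38.3]
orientation: [[-0.978, 0.012, 0.21], [0.011, 1.0, -0.003], [-0.21, -0.001, -0.978]]
force: [0.5, -0.7, -0.3]
finger_gap: 0.7
finger_force: 0.0
```

Call:
{"fn": "play_rows", "kwargs": {
  "deltas": [
    {"ax":0,"ay":0,"az":0,"dx":-0.0039,"dy":0,"dz":0.0008,"gripper":0},
    {"ax":0,"ay":0,"az":0,"dx":-0.0088,"dy":0,"dz":0.0019,"gripper":0},
    {"ax":0,"ay":0,"az":0,"dx":-0.0137,"dy":0,"dz":0.0029,"gripper":0},
    {"ax":0,"ay":0,"az":0,"dx":-0.0186,"dy":0,"dz":0.004,"gripper":0},
    {"ax":0,"ay":0,"az":0,"dx":-0.0225,"dy":0,"dz":0.0048,"gripper":0},
    {"ax":0,"ay":0,"az":0,"dx":-0.0254,"dy":0,"dz":0.0054,"gripper":0},
    {"ax":0,"ay":0,"az":0,"dx":-0.0283,"dy":0,"dz":0.006,"gripper":0},
    {"ax":0,"ay":0,"az":0,"dx":-0.0313,"dy":0,"dz":0.0067,"gripper":0},
    {"ax":0,"ay":0,"az":0,"dx":-0.0342,"dy":0,"dz":0.0073,"gripper":0}
  ]
}}

```text
t: 14.55
tool_pos: [489.5, -92.1, 36.9]
orientation: [[-0.978, 0.012, 0.208], [0.011, 1.0, -0.002], [-0.208, 0.0, -0.978]]
force: [-3.5, 0.5, 3.2]
finger_gap: -0.2
finger_force: 2.0
```

Tin contact felt (about 3 N). I'll push on through the flap steadily.

Call:
{"fn": "play_rows", "kwargs": {
  "deltas": [
    {"ax":0,"ay":0,"az":0,"dx":-0.0024,"dy":0,"dz":0.0005,"gripper":0},
    {"ax":0,"ay":0,"az":0,"dx":-0.0049,"dy":0,"dz":0.001,"gripper":0},
    {"ax":0,"ay":0,"az":0,"dx":-0.0073,"dy":0,"dz":0.0016,"gripper":0},
    {"ax":0,"ay":0,"az":0,"dx":-0.0098,"dy":0,"dz":0.0021,"gripper":0},
    {"ax":0,"ay":0,"az":0,"dx":-0.0122,"dy":0,"dz":0.0026,"gripper":0},
    {"ax":0,"ay":0,"az":0,"dx":-0.0147,"dy":0,"dz":0.0031,"gripper":0},
    {"ax":0,"ay":0,"az":0,"dx":-0.0171,"dy":0,"dz":0.0036,"gripper":0},
    {"ax":0,"ay":0,"az":0,"dx":-0.0196,"dy":0,"dz":0.0042,"gripper":0}
  ]
}}

```text
t: 15.22
tool_pos: [508.1, -92.5, 36.8]
orientation: [[-0.979, 0.011, 0.204], [0.011, 1.0, -0.002], [-0.204, -0.0, -0.979]]
force: [-10.4, -1.0, 9.1]
finger_gap: 0.4
finger_force: 5.3
```

Fz +9 N is probably the fingertip sagging onto the tin by friction. Before going on I'll check numerically from the scene camera that the lid is where an upright tin would have it.

```bash
cat >> h.py <<'E'
def lid(cam="scene",z=76):
    im=arm.snapshot(cam);c=arm.camera_info(cam);h=cv2.cvtColor(im,cv2.COLOR_RGB2HSV)
    p=c["R"]@np.array([580,-92,40.])+c["t"];f=200/np.tan(np.radians(c["vfov"])/2)
    u0,v0=int(f*p[0]/p[2]+c["cx"]),int(f*p[1]/p[2]+c["cy"])
    blue=cv2.inRange(h,(100,120,50),(125,255,255))
    n,l,s,ct=cv2.connectedComponentsWithStats(cv2.morphologyEx(blue,cv2.MORPH_CLOSE,np.ones((3,3))))
    k=[i for i in range(1,n) if s[i,4]>15 and abs(ct[i][0]-u0)<70 and abs(ct[i][1]-v0)<70]
    x0,y0=min(s[i,0] for i in k),min(s[i,1] for i in k);x1=max(s[i,0]+s[i,2] for i in k);y1=max(s[i,1]+s[i,3] for i in k)
    w=cv2.inRange(h[y0:y1,x0:x1],(0,0,140),(180,70,255))
    n,l,s,ct=cv2.connectedComponentsWithStats(w);i=1+np.argmax(s[1:,4])
    uv=ct[i]+[x0,y0];red=cv2.inRange(h,(0,150,50),(8,255,255))[v0-50:v0+50,u0-50:u0+50]
    X=back(c,uv,z)-[560.5,-93];a=-.0125
    return dict(uv=uv.round(1),area=int(s[i,4]),box=(x0,y0,x1,y1),lane=(X@[[np.cos(a),-np.sin(a)],[np.sin(a),np.cos(a)]]).round(1),red=int((red>0).sum()))
E
python3 - <<'E'
from h import *
print(lid());o=arm.get_obs();print(o["tool_pos"],o["force"])
E
```

```text
{'uv': array([304.5, 188.5]), 'area': 93, 'box': (np.int32(295), np.int32(182), np.int32(314), np.int32(199)), 'lane': array([-19. ,   0.8]), 'red': 69}
[508.60510397 -92.49655526  36.87684312] [-7.47293605 -0.73723879  6.10009202]
```

Call:
{"fn": "play_rows", "kwargs": {
  "deltas": [
    {"ax":0,"ay":0,"az":0,"dx":-0.0026,"dy":0,"dz":0,"gripper":0},
    {"ax":0,"ay":0,"az":0,"dx":-0.0051,"dy":0,"dz":0,"gripper":0},
    {"ax":0,"ay":0,"az":0,"dx":-0.0075,"dy":0,"dz":0.0006,"gripper":0},
    {"ax":0,"ay":0,"az":0,"dx":-0.01,"dy":0,"dz":0.0011,"gripper":0},
    {"ax":0,"ay":0,"az":0,"dx":-0.0124,"dy":0,"dz":0.0016,"gripper":0},
    {"ax":0,"ay":0,"az":0,"dx":-0.0149,"dy":0,"dz":0.0021,"gripper":0},
    {"ax":0,"ay":0,"az":0,"dx":-0.0173,"dy":0,"dz":0.0026,"gripper":0},
    {"ax":0,"ay":0,"az":0,"dx":-0.0198,"dy":0,"dz":0.0032,"gripper":0}
  ]
}}

```text
t: 15.93
tool_pos: [524.1, -94.3, 36.8]
orientation: [[-0.981, 0.011, 0.195], [0.01, 1.0, -0.006], [-0.195, -0.004, -0.981]]
force: [-23.2, -6.3, 16.0]
finger_gap: 0.2
finger_force: 11.4
```

```bash
python3 - <<'E'
from h import *
print(lid());o=arm.get_obs();print(o["tool_pos"],o["force"])
print(back(arm.camera_info("scene"),(301.5,180.5),78)-[560.5,-93])
E
```

```text
{'uv': array([307.3, 192.7]), 'area': 94, 'box': (np.int32(298), np.int32(186), np.int32(317), np.int32(203)), 'lane': array([-3.7,  3.2]), 'red': 27}
[524.75782623 -94.44778361  36.88914897] [-19.62131319  -5.27211038  13.34172608]
[-45.20196998   2.25392536]
```

The lid is consistent with an upright tin at lane x of about 0. The force is high, mostly from fingertip down-pressure, so I'll ease the command upward before advancing.

Call:
{"fn": "play_rows", "kwargs": {
  "deltas": [
    {"ax":0,"ay":0,"az":0,"dx":-0.0002,"dy":0,"dz":-0.001,"gripper":0},
    {"ax":0,"ay":0,"az":0,"dx":-0.0004,"dy":0,"dz":-0.002,"gripper":0},
    {"ax":0,"ay":0,"az":0,"dx":-0.0004,"dy":0,"dz":-0.002,"gripper":0}
  ]
}}

```text
t: 16.23
tool_pos: [525.1, -94.8, 37.2]
orientation: [[-0.98, 0.012, 0.198], [0.011, 1.0, -0.006], [-0.198, -0.004, -0.98]]
force: [-10.2, -7.3, 1.1]
finger_gap: 0.8
finger_force: 5.9
```

Call:
{"fn": "play_rows", "kwargs": {
  "deltas": [
    {"ax":0,"ay":0,"az":0,"dx":-0.002,"dy":-0.0005,"dz":0.0002,"gripper":0},
    {"ax":0,"ay":0,"az":0,"dx":-0.004,"dy":-0.001,"dz":0.0003,"gripper":0},
    {"ax":0,"ay":0,"az":0,"dx":-0.006,"dy":-0.0015,"dz":0.0004,"gripper":0},
    {"ax":0,"ay":0,"az":0,"dx":-0.008,"dy":-0.0015,"dz":0.0005,"gripper":0},
    {"ax":0,"ay":0,"az":0,"dx":-0.01,"dy":-0.0015,"dz":0.0007,"gripper":0},
    {"ax":0,"ay":0,"az":0,"dx":-0.012,"dy":-0.0015,"dz":0.0008,"gripper":0}
  ]
}}

```text
t: 16.73
tool_pos: [536.6, -97.6, 38.2]
orientation: [[-0.98, 0.013, 0.197], [0.011, 1.0, -0.008], [-0.197, -0.006, -0.98]]
force: [-8.4, -6.7, -0.5]
finger_gap: 0.5
finger_force: 4.9
```

Call:
{"fn": "play_rows", "kwargs": {
  "deltas": [
    {"ax":0,"ay":0,"az":0,"dx":-0.002,"dy":0.0005,"dz":0.0002,"gripper":0},
    {"ax":0,"ay":0,"az":0,"dx":-0.004,"dy":0.001,"dz":0.0005,"gripper":0},
    {"ax":0,"ay":0,"az":0,"dx":-0.006,"dy":0.001,"dz":0.0008,"gripper":0},
    {"ax":0,"ay":0,"az":0,"dx":-0.008,"dy":0.001,"dz":0.001,"gripper":0},
    {"ax":0,"ay":0,"az":0,"dx":-0.01,"dy":0.001,"dz":0.0012,"gripper":0},
    {"ax":0,"ay":0,"az":0,"dx":-0.012,"dy":0.001,"dz":0.0015,"gripper":0},
    {"ax":0,"ay":0,"az":0,"dx":-0.014,"dy":0.001,"dz":0.0018,"gripper":0},
    {"ax":0,"ay":0,"az":0,"dx":-0.016,"dy":0.001,"dz":0.002,"gripper":0},
    {"ax":0,"ay":0,"az":0,"dx":-0.018,"dy":0.001,"dz":0.0022,"gripper":0}
  ]
}}

```text
t: 17.48
tool_pos: [557.6, -94.8, 41.4]
orientation: [[-0.979, 0.012, 0.203], [0.011, 1.0, -0.005], [-0.203, -0.002, -0.979]]
force: [-4.1, -4.2, 0.2]
finger_gap: 0.4
finger_force: 2.8
```

```bash
python3 - <<'E'
from h import *
print(lid());o=arm.get_obs();print(o["tool_pos"],o["force"])
E
```

```text
{'uv': array([312.4, 203.8]), 'area': 107, 'box': (np.int32(303), np.int32(196), np.int32(323), np.int32(215)), 'lane': array([33.6,  3.9]), 'red': 5}
[558.08063214 -94.82158176  41.60345536] [-5.38847196 -3.79523141 -0.94573458]
```

Call:
{"fn": "play_rows", "kwargs": {
  "deltas": [
    {"ax":0,"ay":0,"az":0,"dx":-0.0025,"dy":0,"dz":0.0007,"gripper":0},
    {"ax":0,"ay":0,"az":0,"dx":-0.005,"dy":0,"dz":0.0014,"gripper":0},
    {"ax":0,"ay":0,"az":0,"dx":-0.0075,"dy":0,"dz":0.0021,"gripper":0},
    {"ax":0,"ay":0,"az":0,"dx":-0.01,"dy":0,"dz":0.0028,"gripper":0},
    {"ax":0,"ay":0,"az":0,"dx":-0.0125,"dy":0,"dz":0.0035,"gripper":0},
    {"ax":0,"ay":0,"az":0,"dx":-0.015,"dy":0,"dz":0.0042,"gripper":0},
    {"ax":0,"ay":0,"az":0,"dx":-0.0175,"dy":0,"dz":0.0048,"gripper":0},
    {"ax":0,"ay":0,"az":0,"dx":-0.02,"dy":0,"dz":0.0053,"gripper":0},
    {"ax":0,"ay":0,"az":0,"dx":-0.0225,"dy":0,"dz":0.0058,"gripper":0},
    {"ax":0,"ay":0,"az":0,"dx":-0.025,"dy":0,"dz":0.0063,"gripper":0},
    {"ax":0,"ay":0,"az":0,"dx":-0.0275,"dy":0,"dz":0.0068,"gripper":0},
    {"ax":0,"ay":0,"az":0,"dx":-0.03,"dy":0,"dz":0.0073,"gripper":0}
  ]
}}

```text
t: 18.53
tool_pos: [589.7, -92.7, 41.9]
orientation: [[-0.979, 0.011, 0.206], [0.011, 1.0, -0.0], [-0.206, 0.002, -0.979]]
force: [-5.5, 1.6, 0.6]
finger_gap: 0.6
finger_force: 2.6
```

```bash
python3 - <<'E'
from h import *
print(lid());o=arm.get_obs();print(o["tool_pos"],o["force"])
E
```

```text
{'uv': array([314.4, 214.5]), 'area': 113, 'box': (np.int32(305), np.int32(207), np.int32(325), np.int32(226)), 'lane': array([66. , -2.6]), 'red': 15}
[590.26569651 -92.65668687  42.00635994] [-3.61043802  1.73286355 -0.80647118]
```

Call:
{"fn": "play_rows", "kwargs": {
  "deltas": [
    {"ax":0,"ay":0,"az":0,"dx":-0.001,"dy":0,"dz":0.0003,"gripper":0},
    {"ax":0,"ay":0,"az":0,"dx":-0.002,"dy":0,"dz":0.0005,"gripper":0},
    {"ax":0,"ay":0,"az":0,"dx":-0.003,"dy":0,"dz":0.0007,"gripper":0},
    {"ax":0,"ay":0,"az":0,"dx":-0.004,"dy":0,"dz":0.0009,"gripper":0},
    {"ax":0,"ay":0,"az":0,"dx":-0.005,"dy":0,"dz":0.0011,"gripper":0},
    {"ax":0,"ay":0,"az":0,"dx":-0.006,"dy":0,"dz":0.0014,"gripper":0},
    {"ax":0,"ay":0,"az":0,"dx":-0.007,"dy":0,"dz":0.0016,"gripper":0},
    {"ax":0,"ay":0,"az":0,"dx":-0.008,"dy":0,"dz":0.0018,"gripper":0},
    {"ax":0,"ay":0,"az":0,"dx":-0.009,"dy":0,"dz":0.002,"gripper":0},
    {"ax":0,"ay":0,"az":0,"dx":-0.01,"dy":0,"dz":0.0022,"gripper":0},
    {"ax":0,"ay":0,"az":0,"dx":-0.011,"dy":0,"dz":0.0024,"gripper":0},
    {"ax":0,"ay":0,"az":0,"dx":-0.012,"dy":0,"dz":0.0026,"gripper":0}
  ]
}}

```text
t: 19.58
tool_pos: [601.8, -93.8, 41.7]
orientation: [[-0.978, 0.011, 0.206], [0.011, 1.0, -0.002], [-0.206, 0.0, -0.979]]
force: [-4.9, -0.8, -0.3]
finger_gap: 0.4
finger_force: 2.4
```

Call:
{"fn": "play_rows", "kwargs": {
  "deltas": [
    {"ax":0,"ay":0,"az":0,"dx":-0.001,"dy":0,"dz":0.0003,"gripper":0},
    {"ax":0,"ay":0,"az":0,"dx":-0.002,"dy":0,"dz":0.0005,"gripper":0},
    {"ax":0,"ay":0,"az":0,"dx":-0.003,"dy":0,"dz":0.0007,"gripper":0},
    {"ax":0,"ay":0,"az":0,"dx":-0.004,"dy":0,"dz":0.0009,"gripper":0},
    {"ax":0,"ay":0,"az":0,"dx":-0.005,"dy":0,"dz":0.0011,"gripper":0}
  ]
}}

```text
t: 20.0
tool_pos: [608.1, -94.4, 42.5]
orientation: [[-0.978, 0.012, 0.209], [0.011, 1.0, -0.003], [-0.209, -0.001, -0.978]]
force: [-3.2, -1.4, -1.2]
finger_gap: 0.7
finger_force: 1.9
```

Tin middle is at about 84 mm and still free-sliding at 3–5 N. Now millimetre steps, reading the force.

Call:
{"fn": "play_rows", "kwargs": {
  "deltas": [
    {"ax":0,"ay":0,"az":0,"dx":-0.001,"dy":0,"dz":0.0003,"gripper":0},
    {"ax":0,"ay":0,"az":0,"dx":-0.002,"dy":0,"dz":0.0006,"gripper":0},
    {"ax":0,"ay":0,"az":0,"dx":-0.003,"dy":0,"dz":0.0009,"gripper":0}
  ]
}}

```text
t: 20.25
tool_pos: [610.2, -94.4, 41.8]
orientation: [[-0.978, 0.012, 0.206], [0.011, 1.0, -0.003], [-0.206, -0.0, -0.978]]
force: [-6.9, -1.8, 0.3]
finger_gap: 0.3
finger_force: 3.4
```

Call:
{"fn": "play_rows", "kwargs": {
  "deltas": [
    {"ax":0,"ay":0,"az":0,"dx":-0.001,"dy":0,"dz":0.0003,"gripper":0},
    {"ax":0,"ay":0,"az":0,"dx":-0.002,"dy":0,"dz":0.0006,"gripper":0}
  ]
}}

```text
t: 20.42
tool_pos: [611.5, -94.4, 41.2]
orientation: [[-0.979, 0.012, 0.204], [0.011, 1.0, -0.003], [-0.204, -0.0, -0.979]]
force: [-8.4, -2.8, 0.3]
finger_gap: 0.4
finger_force: 4.1
```

Call:
{"fn": "play_rows", "kwargs": {
  "deltas": [
    {"ax":0,"ay":0,"az":0,"dx":-0.001,"dy":0,"dz":0.0003,"gripper":0},
    {"ax":0,"ay":0,"az":0,"dx":-0.002,"dy":0,"dz":0.0006,"gripper":0}
  ]
}}

```text
t: 20.58
tool_pos: [613.0, -94.3, 40.6]
orientation: [[-0.979, 0.012, 0.203], [0.011, 1.0, -0.002], [-0.203, -0.0, -0.979]]
force: [-8.5, -1.8, -0.2]
finger_gap: 0.5
finger_force: 4.4
```

Call:
{"fn": "play_rows", "kwargs": {
  "deltas": [
    {"ax":0,"ay":0,"az":0,"dx":-0.001,"dy":0,"dz":0.0002,"gripper":0},
    {"ax":0,"ay":0,"az":0,"dx":-0.002,"dy":0,"dz":0.0003,"gripper":0}
  ]
}}

```text
t: 20.75
tool_pos: [614.2, -94.2, 40.1]
orientation: [[-0.98, 0.012, 0.201], [0.011, 1.0, -0.002], [-0.201, 0.0, -0.98]]
force: [-8.8, -1.2, -0.6]
finger_gap: 0.6
finger_force: 4.8
```

Call:
{"fn": "play_rows", "kwargs": {
  "deltas": [
    {"ax":0,"ay":0,"az":0,"dx":-0.001,"dy":0,"dz":0.0002,"gripper":0},
    {"ax":0,"ay":0,"az":0,"dx":-0.001,"dy":0,"dz":0.0002,"gripper":0}
  ]
}}

```text
t: 20.92
tool_pos: [615.0, -94.2, 39.8]
orientation: [[-0.98, 0.011, 0.2], [0.011, 1.0, -0.002], [-0.2, 0.0, -0.98]]
force: [-9.7, -2.8, -0.2]
finger_gap: 0.4
finger_force: 5.1
```

```bash
python3 - <<'E'
from h import *
print(lid());o=arm.get_obs();print(o["tool_pos"],o["force"])
E
```

```text
{'uv': array([317.4, 222. ]), 'area': 111, 'box': (np.int32(308), np.int32(214), np.int32(328), np.int32(233)), 'lane': array([89.2, -3.3]), 'red': 18}
[614.93519938 -94.15538134  39.79325555] [-9.08782347 -2.43899512  0.13911589]
```

Call:
{"fn": "play_rows", "kwargs": {
  "deltas": [
    {"ax":0,"ay":0,"az":0,"dx":-0.0008,"dy":0,"dz":0.0001,"gripper":0},
    {"ax":0,"ay":0,"az":0,"dx":-0.0015,"dy":0,"dz":0.0002,"gripper":0},
    {"ax":0,"ay":0,"az":0,"dx":-0.0015,"dy":0,"dz":0.0002,"gripper":0},
    {"ax":0,"ay":0,"az":0,"dx":-0.0015,"dy":0,"dz":0.0002,"gripper":0}
  ]
}}

```text
t: 21.3
tool_pos: [615.9, -94.1, 39.5]
orientation: [[-0.98, 0.011, 0.199], [0.011, 1.0, -0.002], [-0.199, 0.001, -0.98]]
force: [-10.1, -2.3, 0.0]
finger_gap: 0.1
finger_force: 5.4
```

The force rises gently, as the pad spring should. I'll check the green pad's shift against the first scene picture.

```bash
python3 - <<'E'
from h import *
c=arm.camera_info("scene")
for im in(cv2.imread("pics/scene0.png")[:,:,::-1],arm.snapshot("scene")):
    h=cv2.cvtColor(np.ascontiguousarray(im),cv2.COLOR_RGB2HSV)[215:260,300:350]
    m=cv2.inRange(h,(45,110,40),(85,255,255));y,x=np.where(m)
    uv=(x.mean()+300,y.mean()+215);print(len(x),uv,back(c,uv,45))
E
```

```text
94 (np.float64(322.8191489361702), np.float64(236.7659574468085)) [678.82353708 -94.36144777]
76 (np.float64(323.61842105263156), np.float64(237.31578947368422)) [681.06130566 -93.04877719]
```

Call:
{"fn": "play_rows", "kwargs": {
  "deltas": [
    {"ax":0,"ay":0,"az":0,"dx":-0.0008,"dy":0,"dz":0.0001,"gripper":0},
    {"ax":0,"ay":0,"az":0,"dx":-0.0016,"dy":0,"dz":0.0002,"gripper":0},
    {"ax":0,"ay":0,"az":0,"dx":-0.002,"dy":0,"dz":0.0002,"gripper":0},
    {"ax":0,"ay":0,"az":0,"dx":-0.002,"dy":0,"dz":0.0002,"gripper":0},
    {"ax":0,"ay":0,"az":0,"dx":-0.002,"dy":0,"dz":0.0002,"gripper":0}
  ]
}}

```text
t: 21.77
tool_pos: [617.1, -94.0, 39.2]
orientation: [[-0.98, 0.011, 0.197], [0.011, 1.0, -0.001], [-0.197, 0.001, -0.98]]
force: [-10.4, -2.2, -0.5]
finger_gap: 0.5
finger_force: 5.8
```

```bash
python3 - <<'E'
from h import *
for im in(cv2.imread("pics/scene0.png")[:,:,::-1],arm.snapshot("scene")):
    a=im.astype(float); g=np.clip(a[215:260,300:350,1]-a[215:260,300:350,0]-15,0,None); y,x=np.mgrid[215:260,300:350]
    e=[];
    for k in range(316,330):
        col=g[:,k-300]; i=np.argmax(col>col.max()/2); j=i-1; e.append(215+j+(col.max()/2-col[j])/(col[i]-col[j]))
    print(np.round(e,1),g.sum())
o=arm.get_obs();print(o["tool_pos"],o["force"])
E
```

```text
[236.1 235.6 235.4 235.1 234.6 234.4 234.1 233.6 233.4 233.1 232.5 232.4
 232.1 231.5] 2333.0
[238.1 237.8 237.5 237.2 236.8 236.4 236.1 235.8 235.4 235.1 234.6 234.2
 234.  233.9] 4271.0
[617.0909067  -93.98016314  39.1834326 ] [-11.28801     -1.98419397  -0.59229423]
```

Call:
{"fn": "play_rows", "kwargs": {
  "deltas": [
    {"ax":0,"ay":0,"az":0,"dx":-0.0006,"dy":0,"dz":0.0001,"gripper":0},
    {"ax":0,"ay":0,"az":0,"dx":-0.0012,"dy":0,"dz":0.0001,"gripper":0},
    {"ax":0,"ay":0,"az":0,"dx":-0.0012,"dy":0,"dz":0.0001,"gripper":0},
    {"ax":0,"ay":0,"az":0,"dx":-0.0012,"dy":0,"dz":0.0001,"gripper":0},
    {"ax":0,"ay":0,"az":0,"dx":-0.0012,"dy":0,"dz":0.0001,"gripper":0}
  ]
}}

```text
t: 22.23
tool_pos: [617.7, -94.0, 39.1]
orientation: [[-0.981, 0.011, 0.196], [0.011, 1.0, -0.001], [-0.196, 0.001, -0.981]]
force: [-12.1, -1.6, -0.0]
finger_gap: 0.4
finger_force: 6.4
```

Call:
{"fn": "play_rows", "kwargs": {
  "deltas": [
    {"ax":0,"ay":0,"az":0,"dx":0.0015,"dy":0,"dz":-0.0003,"gripper":0},
    {"ax":0,"ay":0,"az":0,"dx":0.003,"dy":0,"dz":-0.0006,"gripper":0},
    {"ax":0,"ay":0,"az":0,"dx":0.0045,"dy":0,"dz":-0.0009,"gripper":0},
    {"ax":0,"ay":0,"az":0,"dx":0.006,"dy":0,"dz":-0.0012,"gripper":0},
    {"ax":0,"ay":0,"az":0,"dx":0.0075,"dy":0,"dz":-0.0015,"gripper":0},
    {"ax":0,"ay":0,"az":0,"dx":0.009,"dy":0,"dz":-0.0018,"gripper":0},
    {"ax":0,"ay":0,"az":0,"dx":0.0105,"dy":0,"dz":-0.0021,"gripper":0},
    {"ax":0,"ay":0,"az":0,"dx":0.012,"dy":0,"dz":-0.0024,"gripper":0},
    {"ax":0,"ay":0,"az":0,"dx":0.015,"dy":0,"dz":-0.003,"gripper":0},
    {"ax":0,"ay":0,"az":0,"dx":0.018,"dy":0,"dz":-0.0036,"gripper":0},
    {"ax":0,"ay":0,"az":0,"dx":0.018,"dy":0,"dz":-0.0036,"gripper":0}
  ]
}}

```text
t: 23.15
tool_pos: [606.7, -94.4, 44.8]
orientation: [[-0.977, 0.012, 0.215], [0.011, 1.0, -0.004], [-0.215, -0.001, -0.977]]
force: [2.4, -3.2, -2.1]
finger_gap: 0.5
finger_force: 2.0
```

```bash
python3 - <<'E'
from h import *
print(lid());o=arm.get_obs();print(o["tool_pos"],o["force"],o["orientation"].round(3))
E
```

```text
{'uv': array([316.5, 220.1]), 'area': 108, 'box': (np.int32(307), np.int32(212), np.int32(327), np.int32(231)), 'lane': array([83.2, -3.5]), 'red': 21}
[606.75185334 -94.40433444  44.78193345] [ 2.5364463  -3.75581708 -1.49252614] [[-0.977  0.012  0.215]
 [ 0.011  1.    -0.004]
 [-0.215 -0.001 -0.977]]
```

The flap is now leaning behind the fingers (Fx +2.5 N), so I'll go no further back and lift straight up.

Call:
{"fn": "play_rows", "kwargs": {
  "deltas": [
    {"ax":0,"ay":0,"az":0,"dx":-0.0035,"dy":0,"dz":-0.005,"gripper":0},
    {"ax":0,"ay":0,"az":0,"dx":-0.0045,"dy":0,"dz":-0.011,"gripper":0},
    {"ax":0,"ay":0,"az":0,"dx":-0.0059,"dy":0,"dz":-0.018,"gripper":0},
    {"ax":0,"ay":0,"az":0,"dx":-0.0077,"dy":0,"dz":-0.028,"gripper":0},
    {"ax":0,"ay":0,"az":0,"dx":-0.01,"dy":0,"dz":-0.04,"gripper":0},
    {"ax":0,"ay":0,"az":0,"dx":-0.014,"dy":0,"dz":-0.06,"gripper":0},
    {"ax":0,"ay":0,"az":0,"dx":-0.018,"dy":0,"dz":-0.08,"gripper":0},
    {"ax":0,"ay":0,"az":0,"dx":-0.022,"dy":0,"dz":-0.1,"gripper":0},
    {"ax":0,"ay":0,"az":0,"dx":-0.026,"dy":0,"dz":-0.12,"gripper":0},
    {"ax":0,"ay":0,"az":0,"dx":-0.026,"dy":0,"dz":-0.12,"gripper":0},
    {"ax":0,"ay":0,"az":0,"dx":-0.026,"dy":0,"dz":-0.12,"gripper":0},
    {"ax":0,"ay":0,"az":0,"dx":-0.026,"dy":0,"dz":-0.12,"gripper":0}
  ]
}}

```text
t: 24.2
tool_pos: [604.4, -93.6, 164.2]
orientation: [[-0.978, 0.011, 0.207], [0.011, 1.0, -0.002], [-0.207, 0.001, -0.978]]
force: [-1.0, 0.1, -0.6]
finger_gap: 0.4
finger_force: 0.0
```

```bash
python3 - <<'E'
from h import *
print(lid());o=arm.get_obs();print(o["t"],o["tool_pos"],o["force"])
a=cv2.imread("pics/scene0.png");b=arm.snapshot("scene")[:,:,::-1];cv2.imwrite("pics/s8.png",b)
c=arm.camera_info("scene")
for im in(a,b):
    h=cv2.cvtColor(np.ascontiguousarray(im),cv2.COLOR_BGR2HSV)[170:240,280:360]
    m=cv2.inRange(h,(0,150,40),(6,255,255))|cv2.inRange(h,(174,150,40),(180,255,255));y,x=np.where(m)
    print(len(x),x.min()+280,x.max()+280,y.min()+170,y.max()+170,back(c,(x.mean()+280,y.mean()+170),26))
E
```

```text
{'uv': array([316.5, 220.1]), 'area': 108, 'box': (np.int32(307), np.int32(213), np.int32(327), np.int32(231)), 'lane': array([83.2, -3.5]), 'red': 85}
24.25 [603.93861359 -93.54562936 163.23054158] [-0.29984925  0.72158938 -0.98662257]
78 302 317 198 208 [558.02306347 -88.2950988 ]
78 302 317 198 208 [558.02306347 -88.2950988 ]
```

The flap's pixels match its initial shut state, and the tin stands at about 88 mm with nothing touched. I'll hand it in.

```bash
python3 -c "
from plant import arm
print(arm.job_done())"
```

```text
the job is handed in; nothing more can be done
None
```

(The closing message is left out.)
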